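# Unstack the junction boxes onto their mounting bases

## Task

Take the stack of four junction boxes apart from the top down and set each box on the mounting base of its own lid's colour, lying flat inside the base's lip. Keep the boxes upright and set them down gently rather than dropping them, so that all four sit in their bases at the end, and do not disturb the multimeter and the screwdriver.

Things in the scene. Friction and masses are not known exactly. Their poses are not given: they have to be found in the camera images.
- box_red: Closed electrical junction box, grey lower part with a red lid, at the start the top of the stack of four. 52 mm long (its x axis) by 31 mm wide (y) by 34 mm high, flat top and straight sides, about 80 g (may vary by 30 %). Origin at the centre of its underside, z up. Loose: the boxes only rest on one another, each centred to within 2 mm on the one below.
- box_green: Closed electrical junction box, grey lower part with a green lid, at the start the third (second from the top) of the stack of four. 76 mm long (its x axis) by 42 mm wide (y) by 34 mm high, flat top and straight sides, about 130 g (may vary by 30 %). Origin at the centre of its underside, z up. Loose: the boxes only rest on one another, each centred to within 2 mm on the one below.
- box_yellow: Closed electrical junction box, grey lower part with a yellow lid, at the start the second (resting on the blue one) of the stack of four. 100 mm long (its x axis) by 53 mm wide (y) by 34 mm high, flat top and straight sides, about 190 g (may vary by 30 %). Origin at the centre of its underside, z up. Loose: the boxes only rest on one another, each centred to within 2 mm on the one below.
- box_blue: Closed electrical junction box, grey lower part with a blue lid, at the start the bottom of the stack of four. 124 mm long (its x axis) by 64 mm wide (y) by 34 mm high, flat top and straight sides, about 260 g (may vary by 30 %). Origin at the centre of its underside, z up. Loose: the boxes only rest on one another, each centred to within 2 mm on the one below.
- base_red: Mounting base with a red floor and a white lip all round, fixed to the bench: the place for the red box. 78 mm long (x) by 57 mm wide (y) outside; the floor lies 4 mm above the bench; the lip (5 mm thick) rises 5 mm above the floor, with 68 by 47 mm inside it, 8 mm of play on every side. Either way round will do. Origin on the bench under its centre, z up.
- base_green: Mounting base with a green floor and a white lip all round, fixed to the bench: the place for the green box. 102 mm long (x) by 68 mm wide (y) outside; the floor lies 4 mm above the bench; the lip (5 mm thick) rises 5 mm above the floor, with 92 by 58 mm inside it, 8 mm of play on every side. Either way round will do. Origin on the bench under its centre, z up.
- base_yellow: Mounting base with a yellow floor and a white lip all round, fixed to the bench: the place for the yellow box. 126 mm long (x) by 79 mm wide (y) outside; the floor lies 4 mm above the bench; the lip (5 mm thick) rises 5 mm above the floor, with 116 by 69 mm inside it, 8 mm of play on every side. Either way round will do. Origin on the bench under its centre, z up.
- base_blue: Mounting base with a blue floor and a white lip all round, fixed to the bench: the place for the blue box. 150 mm long (x) by 90 mm wide (y) outside; the floor lies 4 mm above the bench; the lip (5 mm thick) rises 5 mm above the floor, with 140 by 80 mm inside it, 8 mm of play on every side. Either way round will do. Origin on the bench under its centre, z up.
- multimeter: Bystander: black multimeter lying face up on the bench, 150 x 74 mm, 42 mm high at the dial; origin at the centre of its underside. Leave alone.
- screwdriver: Bystander: orange-handled screwdriver lying on the bench, 200 mm long, handle to its -x end, at most about 40 mm high. Leave alone.
Not all that is in view belongs to the job. What is shaped like the box_red but pink is not meant. Of the things shaped like the base_red, the red one is meant.

How it is judged:
By the outcome, as a careful person would: the job done as asked, in the order asked, and still so for the second after the job is handed in, with the robot touching nothing.
It also fails if it takes over 128 s, if anything falls off the work surface, if the arm or the gripper's body presses on something with over 40 N, if the wrist force passes 120 N, or if a joint passes its speed limit or range.

## Robot

A 6-joint arm with a two-finger parallel gripper is mounted at the origin on the work surface. World frame = base frame: x ahead of the robot, y to its left, z up, the work surface at z = 0. Lengths are in m, angles in rad, forces in N, time in s.
With the tool pointing down it reaches from about 0.425 to 0.95 m from the base axis. Payload 14.7 kg.
Tool frame: the origin (TCP) lies midway between the tips of the shut fingers; the grasp point (between the pads) lies 19 mm behind it; z points along the fingers, y is the line along which they close (so a half turn about z gives the same grasp; the last joint's range is limited). The gripper opens to 85 mm and grips with 20 to 120 N. Pads are 22 mm wide; open, the fingers measure 114 mm over their backs; the gripper's body (76 mm by 85 mm) begins 54 mm behind the grasp point. The pads swing forward as they close: fully open they stand 13 mm farther back than shut.
Start: joints at [-1.201, 0.48, 1.596, -0, 1.065, -0.047], TCP at [0.263, -0.594, 0.231] pointing down, gripper open.
Joint ranges: [-2.75, 2.75], [-0.82, 2.05], [0.23, 2.67], [-1.56, 4.7], [0.09, 2.69], [-2.92, 2.92]. Speed limits (rad/s): [1.89, 1.89, 2.39, 3.01, 3.01, 3.01].

## Interface

Orientations are given as a unit quaternion [w, x, y, z].
In Python, from cell import env gives the robot as it stands.
- The arm moves only by the tool jog_arm, never from a script. Its argument "moves" is a list of rows, each an object with "xyz": the shift along the tool's x, y, z each as a share of 80 cm, from -1 to 1, a list of three; "turn": the turn, a rotation vector about the tool's x, y, z each as a share of 120 degrees, from -1 to 1, a list of three; "gripper": the finger opening in mm, from 0 to 85.4. A call has 1 to 12 rows; each row is the pose to reach, as a shift and turn from the pose commanded when the call began, along the tool's axes at that moment; what a row does not reach only later rows make up. A row lasts 1/8 s, in which the tool goes at most 62.5 mm and 10.7 degrees, less where a joint would pass 70% of its speed; a pose out of reach is approached as far as the arm can. A call with a number of a shift or a turn outside -1 to 1 is refused whole. A call with a gripper value outside its range is refused whole. The fingers move at their own pace and stop on an object; "newtons" is the grip in N (left out, the last holds). Time passes only in rows, so rows that repeat a pose let the fingers close. It gives the time, the measured TCP pose, the force, the opening and the grip force at its end, in the units of the state.
- env.state(): the state, without advancing time (a new reading comes with each control period).
- env.camera(name): name is "scene" or "side" or "wrist"; returns the picture (384x512x3 uint8, blue, green, red); there is no depth.
- env.calibration(name): a dict with "fx", "fy", "cx", "cy" (pixels), "rvec" (rotation vector, rad) and "tvec" (3), from world to camera coordinates, as OpenCV has them; the wrist camera has in their place "tool_from_camera" (4x4, takes a point from camera to tool coordinates, whose origin is the TCP and whose axes are the flange's). Camera axes: x right, y down, z forward; pixel columns grow to the right and rows downward; lengths in m; the calibration is good to about 2 mm. A picture is of the moment at which its call begins: read the wrist's pose just before it. calibration takes no time and is no camera call.
- env.job_done(): hands the job in; it is judged then, once.
The state is a dict: "t": time; "q": joint angles; "joint_velocities": joint speeds; "effort": joint torques, N m; "ee_pos": TCP position; "orientation": TCP orientation; "force": force on the tool from outside, world axes, zero at the start; "torque": the same for the moment, N m; "opening": opening from 0.0 (shut) to 1.0 (fully open); "grasp_force": force on a finger pad.
Only numpy, scipy, OpenCV 4.12 (cv2) and the standard library are available. Lean on these libraries where they do the work, as an engineer would, in place of code of your own. Each camera call takes 0.05 s, during which the arm holds its last target. There are 200 camera calls.

## Working session

There is one attempt and no reset: what is moved stays moved. The work goes in short steps, Python scripts to look and compute and a tool call to move; the robot and the scene stay as the last step left them, time stands still between calls to the robot, and variables do not carry over. Pictures are saved under pics/ and viewed, at most 14 in all, crops included, and the job is handed in when it is done.

Besides the shell and the picture viewer there is one more tool, called after "Call:" by a JSON object that holds its "fn" and its "kwargs". jog_arm: Moves the arm, as the interface text tells. Shift numbers are shares of 80 cm and turn numbers shares of 120 degrees, none past 1 either way. Its arguments: {"type":"object","properties":{"moves":{"type":"array","items":{"type":"object","properties":{"xyz":{"type":"array","items":{"type":"number"}},"turn":{"type":"array","items":{"type":"number"}},"gripper":{"type":"number"}}}},"newtons":{"type":"number"}},"required":["moves"]}

```bash
mkdir -p pics; ls; python3 - <<'E'
from cell import env
import cv2
s=env.state();print(s['t'],s['ee_pos'],s['orientation'],s['opening'])
for n in ['scene','side']:
    cv2.imwrite(f'pics/{n}0.png',env.camera(n)); print(n,env.calibration(n))
print(env.calibration('wrist'))
E
```

```text
pics
0.0 [ 0.26301845 -0.59395146  0.23065427] [-6.21010203e-04  9.78360782e-01  2.06905256e-01 -1.03281602e-04] 1.000124777002712
scene {'fx': 377.9392126578944, 'fy': 377.9392126578944, 'cx': 252.18809246112923, 'cy': 192.47431932994954, 'rvec': array([ 2.20634901,  1.43416381, -0.40766456]), 'tvec': array([-0.2391673 , -0.40471669,  1.49865687])}
side {'fx': 386.96852355779134, 'fy': 386.96852355779134, 'cx': 260.69528661463585, 'cy': 200.45944450070863, 'rvec': array([ 0.35241026, -2.74206138,  1.23950302]), 'tvec': array([0.58624641, 0.18440857, 0.97251427])}
{'fx': 293.18624078658917, 'fy': 293.18624078658917, 'cx': 263.0930829024039, 'cy': 191.87435351870994, 'tool_from_camera': array([[-6.67820083e-04, -9.44638472e-01, -3.28112345e-01,
         8.45461366e-02],
       [ 9.99999170e-01, -2.69317598e-04, -1.25997016e-03,
        -1.25026295e-03],
       [ 1.10184986e-03, -3.28112914e-01,  9.44637868e-01,
        -1.42170583e-01],
       [ 0.00000000e+00,  0.00000000e+00,  0.00000000e+00,
         1.00000000e+00]])}
```

View pics/scene0.png

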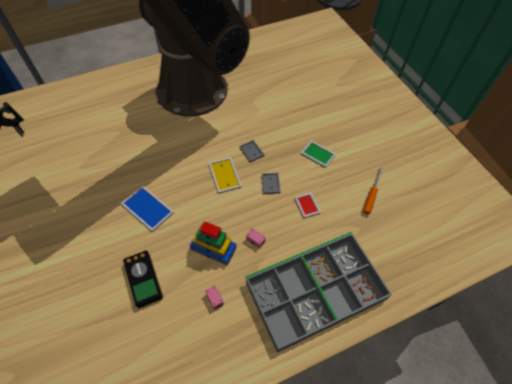

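View pics/side0.png

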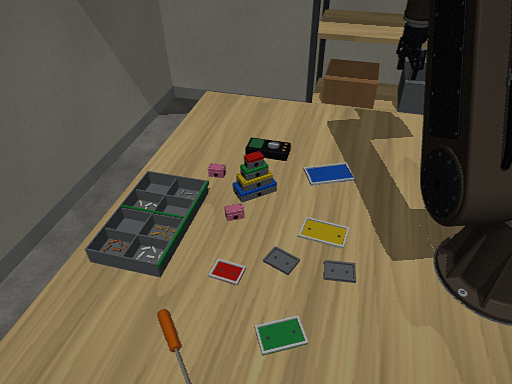

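The scene view shows the stack with the red lid at about (211,230) and the bases: red (307,205), green (318,153), yellow (225,175) and blue (148,208). Things that could be mistaken for what I want are the pink boxes at (256,239) and (214,297), which are not the red box, and the grey bases at (251,151) and (271,183), which are not base_red. The multimeter is at (143,280) and the screwdriver at (373,193). The side view agrees: stack (255,175), red base (227,271), green (281,335), yellow (324,232), blue (329,173).

```bash
cat > h.py <<'E'
import cv2, numpy as np
from scipy.spatial.transform import Rotation as R
from cell import env
HUE={'red':(175,5),'green':(45,80),'yellow':(22,32),'blue':(105,125)}
def mask(im,c,smin=150,vmin=60):
    h,s,v=cv2.split(cv2.cvtColor(im,cv2.COLOR_BGR2HSV)); a,b=HUE[c]
    m=((h>=a)|(h<=b)) if a>b else ((h>=a)&(h<=b))
    return (m&(s>smin)&(v>vmin)).astype(np.uint8)*255
def pose(st): return R.from_quat(np.roll(st['orientation'],-1)),np.array(st['ee_pos'])
def cam(name,st=None):
    k=env.calibration(name)
    if name=='wrist':
        r,p=pose(st); T=k['tool_from_camera']
        return k,r.as_matrix()@T[:3,:3],r.apply(T[:3,3])+p
    M=cv2.Rodrigues(k['rvec'])[0]; return k,M.T,-M.T@k['tvec']
def to_plane(px,z,C):
    k,M,o=C; px=np.asarray(px,float).reshape(-1,2)
    d=np.c_[(px[:,0]-k['cx'])/k['fx'],(px[:,1]-k['cy'])/k['fy'],np.ones(len(px))]@M.T
    return (o+d*((z-o[2])/d[:,2])[:,None])[:,:2]
def blobs(m,amin=40):
    return sorted([c for c in cv2.findContours(m,cv2.RETR_EXTERNAL,cv2.CHAIN_APPROX_NONE)[0] if cv2.contourArea(c)>amin],key=cv2.contourArea)[::-1]
def rect(c,z,C):
    (x,y),(w,h),a=cv2.minAreaRect((to_plane(c,z,C)*1000).astype(np.float32))
    if w<h: w,h,a=h,w,a+90
    return np.round([x,y,w,h,(a+90)%180-90],1)   # mm, long-axis angle deg
E
python3 - <<'E'
from h import *
for n in ['scene','side']:
    im=cv2.imread(f'pics/{n}0.png'); C=cam(n)
    for c in HUE:
        for b in blobs(mask(im,c))[:4]:
            print(n,c,cv2.boundingRect(b),cv2.contourArea(b),rect(b,.004,C))
im=cv2.imread('pics/scene0.png'); cv2.imwrite('pics/crop0.png',cv2.resize(im[180:320,170:340],None,fx=4,fy=4,interpolation=cv2.INTER_CUBIC))
for h,p in [(.136,(211,230)),(0,(143,280)),(0,(373,193)),(0,(256,239))]: print(p,to_plane(p,h,cam('scene')))
E
```

```text
scene red (299, 196, 18, 18) 180.0 [648.8 165.4  61.3  39.6  -5.1]
scene red (200, 222, 20, 16) 174.0 [ 607.6 -152.1   58.7   36.9   43.7]
scene green (133, 280, 23, 21) 282.0 [ 710.  -386.6   56.4   45.7   89.3]
scene green (305, 144, 26, 19) 218.0 [479.5 301.   82.8  46.1  29.4]
scene green (197, 232, 28, 14) 70.0 [ 636.7 -162.7   83.3   40.6   63.5]
scene yellow (212, 160, 26, 30) 465.0 [431.5 -34.2 109.3  64.1  -6. ]
scene yellow (193, 236, 39, 19) 166.5 [ 641.7 -159.4  109.2   59.1   41.8]
scene blue (125, 189, 44, 38) 793.0 [ 451.5 -308.5  132.3   74.    25.3]
scene blue (191, 242, 44, 20) 169.5 [ 678.7 -172.7  130.    58.4   64.6]
side red (212, 262, 31, 19) 314.5 [651.9 161.9  65.6  42.7  -5.7]
side red (244, 151, 20, 12) 130.0 [ 721.8 -340.    66.2   51.5   41.8]
side green (258, 319, 46, 31) 869.5 [482.6 296.9  90.1  53.8  29.3]
side green (157, 181, 52, 87) 108.0 [830.5  12.6 364.8   9.3 -89.5]
side green (241, 161, 27, 14) 85.5 [ 701.4 -284.1   86.1   57.9   37. ]
side green (121, 205, 62, 13) 57.5 [ 9.427e+02  5.900e+00  1.984e+02  8.200e+00 -1.000e-01]
side yellow (302, 220, 45, 25) 611.5 [433.9 -36.7 114.1  62.5  -5.8]
side yellow (236, 170, 37, 16) 150.5 [ 688.8 -234.2  113.3   68.3   35.7]
side blue (307, 165, 45, 17) 492.5 [ 453.9 -311.1  136.4   71.8   25.5]
side blue (233, 178, 44, 19) 161.5 [ 675.7 -192.9  128.5   75.    40. ]
(211, 230) [[ 0.67769411 -0.16373095]]
(143, 280) [[ 0.67948634 -0.38388896]]
(373, 193) [[0.69701865 0.38669981]]
(256, 239) [[ 0.69281706 -0.03510037]]
```

View pics/crop0.png

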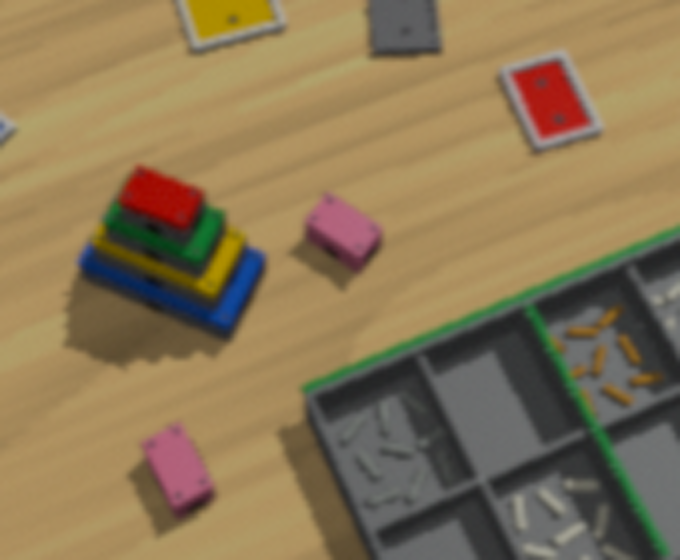

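The crop confirms the choice. The red-lidded top box at (160,195) in the crop sits on green, yellow and blue, the boxes at (345,230) and (178,470) are pink, and the red base is at (550,100) in the crop. Next I hover over the stack for a wrist look.

```bash
cat >> h.py <<'E'
def go(x,y,z,yaw):
    """shares for jog_arm to bring TCP to x,y,z (m), tool x at world yaw (deg, mod 180), pointing down"""
    st=env.state(); r,p=pose(st); best=None
    for a in (yaw,yaw+180):
        f=np.radians(a); M=np.array([[np.cos(f),np.sin(f),0],[np.sin(f),-np.cos(f),0],[0,0,-1]])
        v=(r.inv()*R.from_matrix(M)).as_rotvec()
        if best is None or np.linalg.norm(v)<np.linalg.norm(best): best=v
    d=r.inv().apply(np.array([x,y,z])-p)
    print('xyz',np.round(d/.8,4).tolist(),'turn',np.round(np.degrees(best)/120,4).tolist(),'dist mm',round(np.linalg.norm(d)*1000,1),'q6',round(st['q'][5],2))
E
python3 -c "
from h import *
go(.678,-.164,.30,42)"
```

```text
xyz [0.6919, -0.2815, -0.0863] turn [-0.0005, -0.0001, -0.151] dist mm 601.6 q6 -0.05
```

Call:
{"fn": "jog_arm", "kwargs": {"moves": [{"xyz": [0.692, -0.2815, -0.0865], "turn": [0, 0, -0.151], "gripper": 85}, {"xyz": [0.692, -0.2815, -0.0865], "turn": [0, 0, -0.151], "gripper": 85}, {"xyz": [0.692, -0.2815, -0.0865], "turn": [0, 0, -0.151], "gripper": 85}, {"xyz": [0.692, -0.2815, -0.0865], "turn": [0, 0, -0.151], "gripper": 85}, {"xyz": [0.692, -0.2815, -0.0865], "turn": [0, 0, -0.151], "gripper": 85}, {"xyz": [0.692, -0.2815, -0.0865], "turn": [0, 0, -0.151], "gripper": 85}, {"xyz": [0.692, -0.2815, -0.0865], "turn": [0, 0, -0.151], "gripper": 85}, {"xyz": [0.692, -0.2815, -0.0865], "turn": [0, 0, -0.151], "gripper": 85}, {"xyz": [0.692, -0.2815, -0.0865], "turn": [0, 0, -0.151], "gripper": 85}, {"xyz": [0.692, -0.2815, -0.0865], "turn": [0, 0, -0.151], "gripper": 85}, {"xyz": [0.692, -0.2815, -0.0865], "turn": [0, 0, -0.151], "gripper": 85}, {"xyz": [0.692, -0.2815, -0.0865], "turn": [0, 0, -0.151], "gripper": 85}]}}

```text
t: 1.6
ee_pos: [0.6776, -0.1645, 0.2999]
orientation: [-0.0, 0.934, 0.359, -0.001]
force: [-0.5, -0.5, 0.6]
opening: 0.995
grasp_force: 0.0
```

```bash
python3 - <<'E'
from h import *
st=env.state(); print(st['t'],st['ee_pos'],st['joint_velocities'].round(3))
im=env.camera('wrist'); cv2.imwrite('pics/w1.png',im); C=cam('wrist',st)
for c,z in [('red',.136),('green',.102),('yellow',.068),('blue',.034)]:
    for b in blobs(mask(im,c),150)[:2]: print(c,cv2.boundingRect(b),rect(b,z,C))
E
```

```text
1.6 [ 0.67762749 -0.16445289  0.299908  ] [-0.019 -0.008  0.007 -0.002 -0.001  0.001]
red (247, 152, 27, 46) [ 672.6 -162.1   50.8   28.3   42.6]
red (31, 0, 47, 26) [663.1  78.3  41.5  19.9 -48. ]
green (243, 138, 28, 15) [ 689.4 -141.    31.6   16.3  -48. ]
yellow (66, 172, 74, 70) [476.9 -43.6  94.7  56.1  -5.9]
yellow (241, 124, 40, 74) [ 670.9 -162.7   97.7   49.9   41.4]
blue (211, 259, 60, 68) [ 472.4 -293.4  123.8   70.9   25.1]
```

View pics/w1.png

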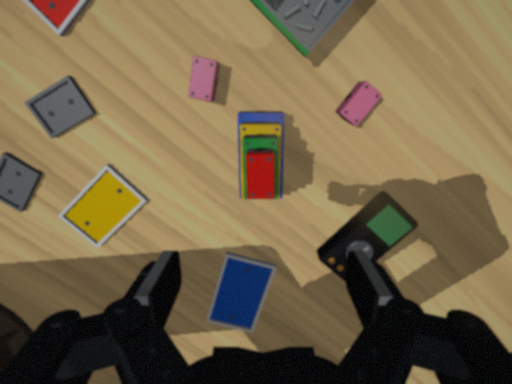

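The wrist view shows the stack cleanly, with the red top at (262,175). It measures 51×28 mm, which fits the given 52×31, at yaw about 42°. I will grasp red now.

```bash
python3 -c "
from h import *
go(.6726,-.1621,.25,42.3);go(.6726,-.1621,.11,42.3)"
```

```text
xyz [-0.0021, -0.0066, 0.0626] turn [-0.0003, 0.0003, -0.0027] dist mm 50.4 q6 0.56
xyz [-0.002, -0.0065, 0.2376] turn [-0.0003, 0.0003, -0.0027] dist mm 190.2 q6 0.56
```

Call:
{"fn": "jog_arm", "kwargs": {"moves": [{"xyz": [-0.002, -0.0066, 0.06], "turn": [0, 0, -0.003], "gripper": 85}, {"xyz": [-0.002, -0.0066, 0.13], "turn": [0, 0, -0.003], "gripper": 85}, {"xyz": [-0.002, -0.0066, 0.2], "turn": [0, 0, -0.003], "gripper": 70}, {"xyz": [-0.002, -0.0066, 0.2375], "turn": [0, 0, -0.003], "gripper": 60}, {"xyz": [-0.002, -0.0066, 0.2375], "turn": [0, 0, -0.003], "gripper": 40}, {"xyz": [-0.002, -0.0066, 0.2375], "turn": [0, 0, -0.003], "gripper": 15}, {"xyz": [-0.002, -0.0066, 0.2375], "turn": [0, 0, -0.003], "gripper": 15}, {"xyz": [-0.002, -0.0066, 0.2375], "turn": [0, 0, -0.003], "gripper": 15}, {"xyz": [-0.002, -0.0066, 0.2375], "turn": [0, 0, -0.003], "gripper": 15}], "newtons": 30}}

```text
t: 2.78
ee_pos: [0.6739, -0.1615, 0.1113]
orientation: [0.0, 0.932, 0.361, 0.0]
force: [-2.2, -0.1, 6.6]
opening: 0.357
grasp_force: 35.6
```

```bash
python3 -c "
from h import *
go(.6726,-.1621,.25,42.3);go(.650,.1635,.15,-5.4)"
```

```text
xyz [-0.0015, -0.0004, -0.1733] turn [0.0005, -0.0003, 0.0005] dist mm 138.7 q6 0.55
xyz [0.2518, -0.3202, -0.0485] turn [0.0003, -0.0005, 0.398] dist mm 328.2 q6 0.55
```

Call:
{"fn": "jog_arm", "kwargs": {"moves": [{"xyz": [0, 0, -0.02], "turn": [0, 0, 0], "gripper": 15}, {"xyz": [0, 0, -0.08], "turn": [0, 0, 0], "gripper": 15}, {"xyz": [0.03, -0.04, -0.12], "turn": [0, 0, 0.05], "gripper": 15}, {"xyz": [0.252, -0.32, -0.12], "turn": [0, 0, 0.398], "gripper": 15}, {"xyz": [0.252, -0.32, -0.12], "turn": [0, 0, 0.398], "gripper": 15}, {"xyz": [0.252, -0.32, -0.12], "turn": [0, 0, 0.398], "gripper": 15}, {"xyz": [0.252, -0.32, -0.12], "turn": [0, 0, 0.398], "gripper": 15}, {"xyz": [0.252, -0.32, -0.12], "turn": [0, 0, 0.398], "gripper": 15}, {"xyz": [0.252, -0.32, -0.12], "turn": [0, 0, 0.398], "gripper": 15}, {"xyz": [0.252, -0.32, -0.1], "turn": [0, 0, 0.398], "gripper": 15}]}}

```text
t: 4.03
ee_pos: [0.6509, 0.1637, 0.1918]
orientation: [-0.0, 0.999, -0.047, 0.001]
force: [0.2, -0.4, -1.8]
opening: 0.359
grasp_force: 34.7
```

```bash
python3 - <<'E'
from h import *
st=env.state(); print(st['t'],st['ee_pos'],st['opening']); C=cam('wrist',st)
im=env.camera('wrist'); cv2.imwrite('pics/w2.png',im)
for b in blobs(mask(im,'red'),150)[:3]: print(cv2.boundingRect(b),rect(b,.004,C))
for b in blobs(mask(im,'green'),150)[:3]: print('g',cv2.boundingRect(b),rect(b,.004,C))
go(.650,.1635,.0135,-5.4)
E
```

```text
4.025 [0.65085076 0.16374428 0.19175797] 0.35871116670157244
(230, 228, 67, 97) [498.9 179.6 149.5  85.9  -4.3]
(244, 140, 39, 55) [650.2 165.3  64.8  44.1  -4.7]
g (141, 267, 49, 27) [500.2 311.5  50.5  42.9 -60.1]
g (182, 0, 118, 13) [817.1 172.1 114.5   6.9  89.3]
xyz [0.001, -0.0012, 0.2186] turn [0.0003, 0.0006, -0.0] dist mm 174.9 q6 1.87
```

View pics/w2.png

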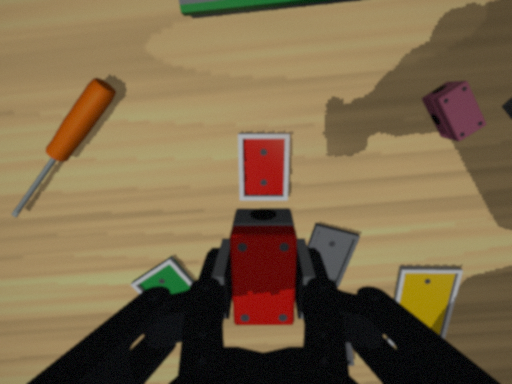

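The red box is held upright. The red base is at (264,167) and measures 65×44 mm at (650,165), matching the fixed views within 2 mm.

Call:
{"fn": "jog_arm", "kwargs": {"moves": [{"xyz": [0.0005, -0.001, 0.07], "turn": [0, 0, 0], "gripper": 15}, {"xyz": [0.0005, -0.001, 0.14], "turn": [0, 0, 0], "gripper": 15}, {"xyz": [0.0005, -0.001, 0.195], "turn": [0, 0, 0], "gripper": 15}, {"xyz": [0.0005, -0.001, 0.212], "turn": [0, 0, 0], "gripper": 15}, {"xyz": [0.0005, -0.001, 0.217], "turn": [0, 0, 0], "gripper": 15}, {"xyz": [0.0005, -0.001, 0.2185], "turn": [0, 0, 0], "gripper": 15}, {"xyz": [0.0005, -0.001, 0.2185], "turn": [0, 0, 0], "gripper": 15}]}}

```text
t: 4.95
ee_pos: [0.6514, 0.1644, 0.0173]
orientation: [-0.0, 0.999, -0.047, 0.001]
force: [-0.4, 0.6, -0.5]
opening: 0.355
grasp_force: 34.7
```

Call:
{"fn": "jog_arm", "kwargs": {"moves": [{"xyz": [0, 0, 0.002], "turn": [0, 0, 0], "gripper": 15}, {"xyz": [0, 0, 0.003], "turn": [0, 0, 0], "gripper": 15}, {"xyz": [0, 0, 0.003], "turn": [0, 0, 0], "gripper": 15}]}}

```text
t: 5.32
ee_pos: [0.6504, 0.1644, 0.0134]
orientation: [-0.0, 0.999, -0.047, 0.0]
force: [0.1, -0.1, -1.1]
opening: 0.357
grasp_force: 34.7
```

Call:
{"fn": "jog_arm", "kwargs": {"moves": [{"xyz": [0, 0, 0.0012], "turn": [0, 0, 0], "gripper": 15}, {"xyz": [0, 0, 0.0012], "turn": [0, 0, 0], "gripper": 15}]}}

```text
t: 5.58
ee_pos: [0.6504, 0.1643, 0.0133]
orientation: [-0.0, 0.999, -0.047, 0.0]
force: [-5.0, -1.0, 14.6]
opening: 0.358
grasp_force: 36.7
```

Call:
{"fn": "jog_arm", "kwargs": {"moves": [{"xyz": [0, 0, 0.0], "turn": [0, 0, 0], "gripper": 34}, {"xyz": [0, 0, 0.0], "turn": [0, 0, 0], "gripper": 45}, {"xyz": [0, 0, 0.0], "turn": [0, 0, 0], "gripper": 52}, {"xyz": [0, 0, -0.02], "turn": [0, 0, 0], "gripper": 52}, {"xyz": [0, 0, -0.08], "turn": [0, 0, 0], "gripper": 70}, {"xyz": [0, 0, -0.15], "turn": [0, 0, 0], "gripper": 85}, {"xyz": [0, 0, -0.22], "turn": [0, 0, 0], "gripper": 85}]}}

```text
t: 6.45
ee_pos: [0.6503, 0.1643, 0.1912]
orientation: [-0.0, 0.999, -0.047, 0.0]
force: [-0.0, -0.0, -0.2]
opening: 0.997
grasp_force: 0.0
```

```bash
python3 -c "
from h import *
st=env.state(); C=cam('wrist',st)
im=env.camera('wrist')
for b in blobs(mask(im,'red'),150)[:2]: print(cv2.boundingRect(b),rect(b,.038,C))
go(.672,-.162,.26,42)"
```

```text
(244, 139, 40, 61) [655.6 164.7  64.3  39.7  -5.4]
xyz [0.062, 0.4046, -0.0766] turn [0.0006, -0.0049, -0.395] dist mm 333.1 q6 1.87
```

Now to the stack for green.

Call:
{"fn": "jog_arm", "kwargs": {"moves": [{"xyz": [0.062, 0.4045, -0.0765], "turn": [0, 0, -0.395], "gripper": 85}, {"xyz": [0.062, 0.4045, -0.0765], "turn": [0, 0, -0.395], "gripper": 85}, {"xyz": [0.062, 0.4045, -0.0765], "turn": [0, 0, -0.395], "gripper": 85}, {"xyz": [0.062, 0.4045, -0.0765], "turn": [0, 0, -0.395], "gripper": 85}, {"xyz": [0.062, 0.4045, -0.0765], "turn": [0, 0, -0.395], "gripper": 85}, {"xyz": [0.062, 0.4045, -0.0765], "turn": [0, 0, -0.395], "gripper": 85}, {"xyz": [0.062, 0.4045, -0.0765], "turn": [0, 0, -0.395], "gripper": 85}, {"xyz": [0.062, 0.4045, -0.0765], "turn": [0, 0, -0.395], "gripper": 85}]}}

```text
t: 7.5
ee_pos: [0.6691, -0.162, 0.2498]
orientation: [-0.0, 0.934, 0.358, 0.0]
force: [0.8, 1.0, -0.1]
opening: 0.992
grasp_force: 0.0
```

```bash
python3 - <<'E'
from h import *
st=env.state(); C=cam('wrist',st)
im=env.camera('wrist'); cv2.imwrite('pics/w3.png',im)
for c,z in [('green',.102),('yellow',.068),('blue',.034)]:
    for b in blobs(mask(im,c),300)[:3]: print(c,cv2.boundingRect(b),rect(b,z,C),rect(b,.004,C))
go(.672,-.162,.076,42.2)
cv2.imwrite('pics/s3.png',env.camera('scene')[120:280,150:350])
E
```

```text
green (247, 141, 40, 69) [ 671.6 -162.9   73.1   39.8   42.8] [ 651.4 -182.7   97.8   53.2   42.8]
yellow (48, 178, 83, 77) [481.1 -44.6  92.8  55.2  -5.7] [431.6 -32.8 111.2  66.1  -5.7]
yellow (244, 124, 46, 86) [ 670.1 -162.9   99.5   49.4   40.7] [ 658.  -174.5  119.1   59.2   40.7]
blue (211, 274, 65, 74) [ 474.2 -291.6  122.8   70.4   25.2] [ 452.6 -307.3  133.    76.3   25.2]
xyz [0.0022, 0.0029, 0.2171] turn [-0.0002, -0.0001, -0.0014] dist mm 173.7 q6 0.56
```

View pics/s3.png

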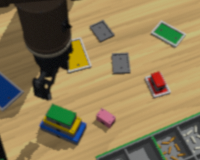

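Red stands inside its base at crop (156,82). The green lid measures 73×40 mm, as expected. I grasp green next.

Call:
{"fn": "jog_arm", "kwargs": {"moves": [{"xyz": [0.001, 0.0034, 0.06], "turn": [0, 0, -0.004], "gripper": 85}, {"xyz": [0.001, 0.0034, 0.13], "turn": [0, 0, -0.004], "gripper": 85}, {"xyz": [0.001, 0.0034, 0.19], "turn": [0, 0, -0.004], "gripper": 80}, {"xyz": [0.001, 0.0034, 0.216], "turn": [0, 0, -0.004], "gripper": 70}, {"xyz": [0.001, 0.0034, 0.216], "turn": [0, 0, -0.004], "gripper": 50}, {"xyz": [0.001, 0.0034, 0.216], "turn": [0, 0, -0.004], "gripper": 25}, {"xyz": [0.001, 0.0034, 0.216], "turn": [0, 0, -0.004], "gripper": 25}, {"xyz": [0.001, 0.0034, 0.216], "turn": [0, 0, -0.004], "gripper": 25}, {"xyz": [0.001, 0.0034, 0.216], "turn": [0, 0, -0.004], "gripper": 25}], "newtons": 35}}

```text
t: 8.72
ee_pos: [0.6726, -0.1642, 0.0783]
orientation: [0.001, 0.932, 0.362, 0.001]
force: [-0.4, 1.3, 9.7]
opening: 0.482
grasp_force: 37.2
```

```bash
python3 -c "
from h import *
go(.481,.299,.18,29.4)"
```

```text
xyz [0.2146, -0.5885, -0.1279] turn [0.0008, -0.0006, 0.109] dist mm 511.5 q6 0.55
```

Call:
{"fn": "jog_arm", "kwargs": {"moves": [{"xyz": [0, 0, -0.02], "turn": [0, 0, 0], "gripper": 25}, {"xyz": [0, 0, -0.08], "turn": [0, 0, 0], "gripper": 25}, {"xyz": [0.02, -0.05, -0.128], "turn": [0, 0, 0.02], "gripper": 25}, {"xyz": [0.2145, -0.5885, -0.128], "turn": [0, 0, 0.109], "gripper": 25}, {"xyz": [0.2145, -0.5885, -0.128], "turn": [0, 0, 0.109], "gripper": 25}, {"xyz": [0.2145, -0.5885, -0.128], "turn": [0, 0, 0.109], "gripper": 25}, {"xyz": [0.2145, -0.5885, -0.128], "turn": [0, 0, 0.109], "gripper": 25}, {"xyz": [0.2145, -0.5885, -0.128], "turn": [0, 0, 0.109], "gripper": 25}, {"xyz": [0.2145, -0.5885, -0.128], "turn": [0, 0, 0.109], "gripper": 25}, {"xyz": [0.2145, -0.5885, -0.128], "turn": [0, 0, 0.109], "gripper": 25}, {"xyz": [0.2145, -0.5885, -0.128], "turn": [0, 0, 0.109], "gripper": 25}, {"xyz": [0.2145, -0.5885, -0.128], "turn": [0, 0, 0.109], "gripper": 25}]}}

```text
t: 10.22
ee_pos: [0.4799, 0.3006, 0.1802]
orientation: [-0.0, 0.967, 0.255, 0.001]
force: [1.1, -0.7, -0.5]
opening: 0.485
grasp_force: 36.3
```

```bash
python3 - <<'E'
from h import *
st=env.state(); C=cam('wrist',st); print(st['ee_pos'])
im=env.camera('wrist'); cv2.imwrite('pics/w4.png',im)
for b in blobs(mask(im,'green'),150)[:3]: print(cv2.boundingRect(b),rect(b,.004,C))
go(.481,.299,.0148,29.4)
E
```

```text
[0.47986189 0.30062613 0.18020422]
(218, 208, 91, 132) [353.7 231.3 196.6 109.9  29.5]
(242, 129, 49, 58) [492.4 305.8  64.1  54.6  29.5]
xyz [0.0002, 0.001, 0.2065] turn [0.0001, -0.0004, 0.0008] dist mm 165.2 q6 1.56
```

View pics/w4.png

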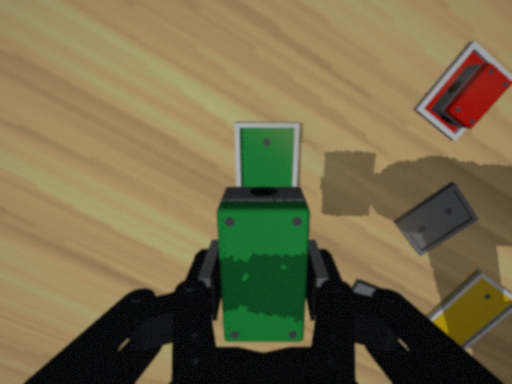

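Green is held level. Its base's far edge at (267,124) puts the base centre at (481,299), which agrees with the fixed views. Red sits in its base at (466,90).

Call:
{"fn": "jog_arm", "kwargs": {"moves": [{"xyz": [0.0005, 0.001, 0.07], "turn": [0, 0, 0], "gripper": 25}, {"xyz": [0.0005, 0.001, 0.14], "turn": [0, 0, 0], "gripper": 25}, {"xyz": [0.0005, 0.001, 0.185], "turn": [0, 0, 0], "gripper": 25}, {"xyz": [0.0005, 0.001, 0.2], "turn": [0, 0, 0], "gripper": 25}, {"xyz": [0.0005, 0.001, 0.205], "turn": [0, 0, 0], "gripper": 25}, {"xyz": [0.0005, 0.001, 0.206], "turn": [0, 0, 0], "gripper": 25}, {"xyz": [0.0005, 0.001, 0.206], "turn": [0, 0, 0], "gripper": 25}, {"xyz": [0.0005, 0.001, 0.206], "turn": [0, 0, 0], "gripper": 25}]}}

```text
t: 11.28
ee_pos: [0.4816, 0.2989, 0.0152]
orientation: [-0.0, 0.967, 0.254, 0.001]
force: [-1.1, -0.5, -1.7]
opening: 0.488
grasp_force: 36.2
```

Call:
{"fn": "jog_arm", "kwargs": {"moves": [{"xyz": [0, 0, 0.0008], "turn": [0, 0, 0], "gripper": 25}, {"xyz": [0, 0, 0.0015], "turn": [0, 0, 0], "gripper": 25}, {"xyz": [0, 0, 0.0015], "turn": [0, 0, 0], "gripper": 25}]}}

```text
t: 11.65
ee_pos: [0.4813, 0.2988, 0.0142]
orientation: [-0.0, 0.967, 0.254, 0.0]
force: [-4.3, -2.6, 19.6]
opening: 0.482
grasp_force: 38.8
```

Call:
{"fn": "jog_arm", "kwargs": {"moves": [{"xyz": [0, 0, 0.0005], "turn": [0, 0, 0], "gripper": 45}, {"xyz": [0, 0, 0.0005], "turn": [0, 0, 0], "gripper": 55}, {"xyz": [0, 0, 0.0], "turn": [0, 0, 0], "gripper": 65}, {"xyz": [0, 0, -0.02], "turn": [0, 0, 0], "gripper": 65}, {"xyz": [0, 0, -0.08], "turn": [0, 0, 0], "gripper": 80}, {"xyz": [0, 0, -0.15], "turn": [0, 0, 0], "gripper": 85}, {"xyz": [0, 0, -0.22], "turn": [0, 0, 0], "gripper": 85}, {"xyz": [0, 0, -0.25], "turn": [0, 0, 0], "gripper": 85}]}}

```text
t: 12.65
ee_pos: [0.4821, 0.2992, 0.2177]
orientation: [-0.001, 0.967, 0.254, 0.002]
force: [0.6, 0.5, -0.3]
opening: 0.995
grasp_force: 0.0
```

```bash
python3 -c "
from h import *
go(.672,-.162,.23,41.5)"
```

```text
xyz [-0.0761, 0.6187, -0.0157] turn [0.0003, -0.0024, -0.1008] dist mm 498.9 q6 1.56
```

Call:
{"fn": "jog_arm", "kwargs": {"moves": [{"xyz": [-0.076, 0.6185, -0.0155], "turn": [0, 0, -0.1], "gripper": 85}, {"xyz": [-0.076, 0.6185, -0.0155], "turn": [0, 0, -0.1], "gripper": 85}, {"xyz": [-0.076, 0.6185, -0.0155], "turn": [0, 0, -0.1], "gripper": 85}, {"xyz": [-0.076, 0.6185, -0.0155], "turn": [0, 0, -0.1], "gripper": 85}, {"xyz": [-0.076, 0.6185, -0.0155], "turn": [0, 0, -0.1], "gripper": 85}, {"xyz": [-0.076, 0.6185, -0.0155], "turn": [0, 0, -0.1], "gripper": 85}, {"xyz": [-0.076, 0.6185, -0.0155], "turn": [0, 0, -0.1], "gripper": 85}, {"xyz": [-0.076, 0.6185, -0.0155], "turn": [0, 0, -0.1], "gripper": 85}, {"xyz": [-0.076, 0.6185, -0.0155], "turn": [0, 0, -0.1], "gripper": 85}, {"xyz": [-0.076, 0.6185, -0.0155], "turn": [0, 0, -0.1], "gripper": 85}, {"xyz": [-0.076, 0.6185, -0.0155], "turn": [0, 0, -0.1], "gripper": 85}]}}

```text
t: 14.02
ee_pos: [0.6705, -0.1609, 0.226]
orientation: [-0.0, 0.935, 0.354, -0.0]
force: [-1.0, 0.4, -0.5]
opening: 0.997
grasp_force: 0.0
```

```bash
python3 - <<'E'
from h import *
st=env.state(); C=cam('wrist',st); print(st['ee_pos'])
im=env.camera('wrist'); cv2.imwrite('pics/w5.png',im); P=[]
for c,z in [('yellow',.068),('blue',.034)]:
    for b in blobs(mask(im,c),300)[:3]: print(c,cv2.boundingRect(b),rect(b,z,C),rect(b,.004,C))
im=env.camera('scene'); C=cam('scene')
for c in ['red','green']:
    for b in blobs(mask(im,c))[:3]: print(c,cv2.boundingRect(b),rect(b,.038,C))
cv2.imwrite('pics/s5.png',cv2.resize(im[120:280,180:350],None,fx=3,fy=3))
go(.672,-.162,.041,42.2)
E
```

```text
[ 0.67054436 -0.16091957  0.22597388]
yellow (242, 129, 50, 90) [ 670.9 -163.    98.1   50.9   41.5] [ 657.6 -175.6  119.1   61.8   41.5]
yellow (37, 187, 87, 80) [484.6 -45.3  91.7  54.6  -5.6] [431.6 -32.8 111.3  66.3  -5.6]
blue (210, 285, 68, 67) [ 475.9 -290.7  121.6   70.6   25.5] [ 452.7 -307.4  132.5   76.9   25.5]
red (302, 192, 13, 16) [650.6 161.8  52.6  29.9  -4.5]
green (133, 279, 24, 22) [ 724.1 -382.2   56.5   45.1   89. ]
green (308, 141, 23, 22) [493.  296.5  93.2  53.6  15.2]
xyz [0.0002, 0.0021, 0.2312] turn [-0.0001, -0.0, -0.006] dist mm 185.0 q6 0.57
```

View pics/s5.png

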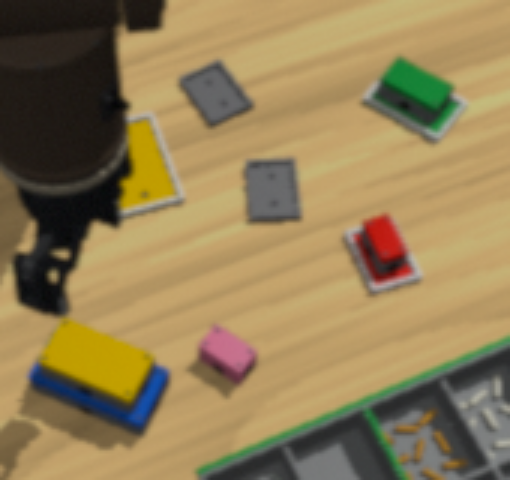

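Green and red both sit in their bases, at crop (415,95) and (383,250). Yellow is grasped next; its lid measures 98×51 mm, which fits.

Call:
{"fn": "jog_arm", "kwargs": {"moves": [{"xyz": [-0.0015, 0.002, 0.07], "turn": [0, 0, 0], "gripper": 85}, {"xyz": [-0.0015, 0.002, 0.14], "turn": [0, 0, 0], "gripper": 85}, {"xyz": [-0.0015, 0.002, 0.205], "turn": [0, 0, 0], "gripper": 85}, {"xyz": [-0.0015, 0.002, 0.231], "turn": [0, 0, 0], "gripper": 75}, {"xyz": [-0.0015, 0.002, 0.231], "turn": [0, 0, 0], "gripper": 55}, {"xyz": [-0.0015, 0.002, 0.231], "turn": [0, 0, 0], "gripper": 35}, {"xyz": [-0.0015, 0.002, 0.231], "turn": [0, 0, 0], "gripper": 35}, {"xyz": [-0.0015, 0.002, 0.231], "turn": [0, 0, 0], "gripper": 35}], "newtons": 40}}

```text
t: 15.12
ee_pos: [0.6718, -0.1645, 0.0419]
orientation: [0.0, 0.935, 0.353, 0.001]
force: [0.1, -0.0, -2.0]
opening: 0.613
grasp_force: 43.9
```

```bash
python3 -c "
from h import *
go(.433,-.035,.16,-5.8)"
```

```text
xyz [-0.1167, -0.3186, -0.1481] turn [0.0004, -0.0006, 0.3933] dist mm 296.2 q6 0.56
```

Call:
{"fn": "jog_arm", "kwargs": {"moves": [{"xyz": [0, 0, -0.02], "turn": [0, 0, 0], "gripper": 35}, {"xyz": [0, 0, -0.08], "turn": [0, 0, 0], "gripper": 35}, {"xyz": [-0.01, -0.03, -0.148], "turn": [0, 0, 0.04], "gripper": 35}, {"xyz": [-0.1165, -0.3185, -0.148], "turn": [0, 0, 0.393], "gripper": 35}, {"xyz": [-0.1165, -0.3185, -0.148], "turn": [0, 0, 0.393], "gripper": 35}, {"xyz": [-0.1165, -0.3185, -0.148], "turn": [0, 0, 0.393], "gripper": 35}, {"xyz": [-0.1165, -0.3185, -0.148], "turn": [0, 0, 0.393], "gripper": 35}, {"xyz": [-0.1165, -0.3185, -0.148], "turn": [0, 0, 0.393], "gripper": 35}, {"xyz": [-0.1165, -0.3185, -0.148], "turn": [0, 0, 0.393], "gripper": 35}, {"xyz": [-0.1165, -0.3185, -0.148], "turn": [0, 0, 0.393], "gripper": 35}]}}

```text
t: 16.38
ee_pos: [0.4341, -0.0353, 0.1597]
orientation: [0.0, 0.999, -0.05, 0.001]
force: [-0.0, 0.1, -2.3]
opening: 0.613
grasp_force: 43.8
```

```bash
python3 - <<'E'
from h import *
st=env.state(); C=cam('wrist',st); print(st['ee_pos'],st['q'].round(2))
im=env.camera('wrist'); cv2.imwrite('pics/w6.png',im)
for b in blobs(mask(im,'yellow'),150)[:3]: print(cv2.boundingRect(b),rect(b,.004,C))
go(.433,-.035,.0125,-5.8)
E
```

```text
[ 0.43413539 -0.03526482  0.15966664] [-0.15  0.29  2.15 -0.    0.71  1.52]
(201, 176, 124, 177) [311.8 -20.9 242.1 135.9  -5.1]
(230, 120, 67, 46) [467.2 -37.1  67.   45.8  84.2]
xyz [-0.0013, -0.0002, 0.1836] turn [0.0, -0.0005, 0.0004] dist mm 146.9 q6 1.52
```

View pics/w6.png

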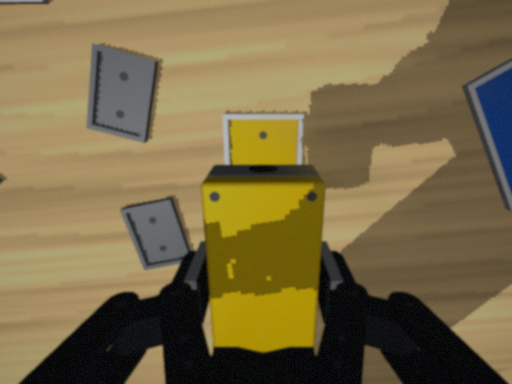

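Yellow is held level, centred on its base; the far edge at (263,115) puts the base centre at (433,-34). I lower it.

Call:
{"fn": "jog_arm", "kwargs": {"moves": [{"xyz": [-0.001, -0.001, 0.07], "turn": [0, 0, 0], "gripper": 35}, {"xyz": [-0.001, -0.001, 0.13], "turn": [0, 0, 0], "gripper": 35}, {"xyz": [-0.001, -0.001, 0.165], "turn": [0, 0, 0], "gripper": 35}, {"xyz": [-0.001, -0.001, 0.178], "turn": [0, 0, 0], "gripper": 35}, {"xyz": [-0.001, -0.001, 0.182], "turn": [0, 0, 0], "gripper": 35}, {"xyz": [-0.001, -0.001, 0.183], "turn": [0, 0, 0], "gripper": 35}, {"xyz": [-0.001, -0.001, 0.183], "turn": [0, 0, 0], "gripper": 35}, {"xyz": [-0.001, -0.001, 0.183], "turn": [0, 0, 0], "gripper": 35}]}}

```text
t: 17.42
ee_pos: [0.4325, -0.034, 0.0134]
orientation: [0.0, 0.999, -0.05, 0.001]
force: [0.4, 0.5, -1.9]
opening: 0.61
grasp_force: 43.7
```

Call:
{"fn": "jog_arm", "kwargs": {"moves": [{"xyz": [0, 0, 0.001], "turn": [0, 0, 0], "gripper": 35}, {"xyz": [0, 0, 0.002], "turn": [0, 0, 0], "gripper": 35}, {"xyz": [0, 0, 0.002], "turn": [0, 0, 0], "gripper": 35}]}}

```text
t: 17.8
ee_pos: [0.4323, -0.034, 0.0117]
orientation: [0.0, 0.999, -0.05, 0.0]
force: [-2.1, 0.1, 18.1]
opening: 0.614
grasp_force: 46.1
```

Call:
{"fn": "jog_arm", "kwargs": {"moves": [{"xyz": [0, 0, 0.001], "turn": [0, 0, 0], "gripper": 56}, {"xyz": [0, 0, 0.001], "turn": [0, 0, 0], "gripper": 65}, {"xyz": [0, 0, 0.0], "turn": [0, 0, 0], "gripper": 75}, {"xyz": [0, 0, -0.02], "turn": [0, 0, 0], "gripper": 75}, {"xyz": [0, 0, -0.08], "turn": [0, 0, 0], "gripper": 85}, {"xyz": [0, 0, -0.15], "turn": [0, 0, 0], "gripper": 85}, {"xyz": [0, 0, -0.18], "turn": [0, 0, 0], "gripper": 85}]}}

```text
t: 18.68
ee_pos: [0.433, -0.0341, 0.1579]
orientation: [0.0, 0.999, -0.05, 0.002]
force: [-0.1, 0.2, -0.8]
opening: 1.0
grasp_force: 0.0
```

```bash
python3 -c "
from h import *
go(.671,-.163,.20,41.5)"
```

```text
xyz [0.3123, 0.1305, -0.0516] turn [0.0007, -0.0015, -0.3938] dist mm 273.9 q6 1.52
```

Call:
{"fn": "jog_arm", "kwargs": {"moves": [{"xyz": [0.3125, 0.1305, -0.0515], "turn": [0, 0, -0.394], "gripper": 85}, {"xyz": [0.3125, 0.1305, -0.0515], "turn": [0, 0, -0.394], "gripper": 85}, {"xyz": [0.3125, 0.1305, -0.0515], "turn": [0, 0, -0.394], "gripper": 85}, {"xyz": [0.3125, 0.1305, -0.0515], "turn": [0, 0, -0.394], "gripper": 85}, {"xyz": [0.3125, 0.1305, -0.0515], "turn": [0, 0, -0.394], "gripper": 85}, {"xyz": [0.3125, 0.1305, -0.0515], "turn": [0, 0, -0.394], "gripper": 85}, {"xyz": [0.3125, 0.1305, -0.0515], "turn": [0, 0, -0.394], "gripper": 85}, {"xyz": [0.3125, 0.1305, -0.0515], "turn": [0, 0, -0.394], "gripper": 85}]}}

```text
t: 19.68
ee_pos: [0.6694, -0.1623, 0.1963]
orientation: [-0.0, 0.935, 0.354, -0.0]
force: [-0.3, -0.1, -0.8]
opening: 0.995
grasp_force: 0.0
```

```bash
python3 - <<'E'
from h import *
st=env.state(); C=cam('wrist',st); print(st['ee_pos'])
im=env.camera('wrist'); cv2.imwrite('pics/w7.png',im)
for b in blobs(mask(im,'blue'),300)[:3]: print(cv2.boundingRect(b),rect(b,.034,C),rect(b,.004,C))
for b in blobs(mask(im,'yellow'),300)[:3]: print(cv2.boundingRect(b),rect(b,.038,C),rect(b,.004,C))
go(.671,-.163,.0065,41.5)
E
```

```text
[ 0.66935693 -0.16227876  0.19628057]
(237, 116, 59, 109) [ 670.9 -163.5  120.4   61.2   42. ] [ 664.8 -169.3  132.2   67.2   42. ]
(209, 298, 70, 58) [ 487.1 -284.9   99.8   69.8   25.3] [ 462.9 -302.6  109.7   76.7   25.3]
(6, 193, 107, 95) [446.7 -38.7 130.2  60.6  -5.7] [414.4 -31.1 145.   67.4  -5.7]
xyz [0.0008, 0.0019, 0.2375] turn [-0.0002, 0.0001, 0.0001] dist mm 190.0 q6 0.56
```

View pics/w7.png

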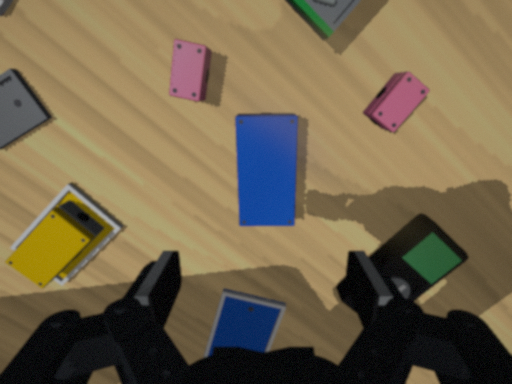

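Blue lid is at (267,168), 120×61 mm, with the yellow box in its base at (65,235). The multimeter at (405,270) is well clear. I grasp blue.

Call:
{"fn": "jog_arm", "kwargs": {"moves": [{"xyz": [0.0005, 0.0022, 0.06], "turn": [0, 0, -0.004], "gripper": 85.4}, {"xyz": [0.0005, 0.0022, 0.12], "turn": [0, 0, -0.004], "gripper": 85.4}, {"xyz": [0.0005, 0.0022, 0.18], "turn": [0, 0, -0.004], "gripper": 85.4}, {"xyz": [0.0005, 0.0022, 0.22], "turn": [0, 0, -0.004], "gripper": 85.4}, {"xyz": [0.0005, 0.0022, 0.237], "turn": [0, 0, -0.004], "gripper": 85.4}, {"xyz": [0.0005, 0.0022, 0.237], "turn": [0, 0, -0.004], "gripper": 75}, {"xyz": [0.0005, 0.0022, 0.237], "turn": [0, 0, -0.004], "gripper": 45}, {"xyz": [0.0005, 0.0022, 0.237], "turn": [0, 0, -0.004], "gripper": 45}, {"xyz": [0.0005, 0.0022, 0.237], "turn": [0, 0, -0.004], "gripper": 45}], "newtons": 50}}

```text
t: 20.85
ee_pos: [0.6727, -0.1642, 0.0084]
orientation: [0.001, 0.934, 0.358, 0.001]
force: [-1.7, 1.1, 8.5]
opening: 0.739
grasp_force: 56.9
```

```bash
python3 -c "
from h import *
go(.4525,-.309,.14,25.4)"
```

```text
xyz [-0.3255, -0.0494, -0.165] turn [0.0008, -0.0007, 0.1383] dist mm 294.6 q6 0.55
```

Call:
{"fn": "jog_arm", "kwargs": {"moves": [{"xyz": [0, 0, -0.02], "turn": [0, 0, 0], "gripper": 45}, {"xyz": [0, 0, -0.08], "turn": [0, 0, 0], "gripper": 45}, {"xyz": [-0.03, -0.005, -0.14], "turn": [0, 0, 0.02], "gripper": 45}, {"xyz": [-0.3255, -0.0495, -0.165], "turn": [0, 0, 0.138], "gripper": 45}, {"xyz": [-0.3255, -0.0495, -0.165], "turn": [0, 0, 0.138], "gripper": 45}, {"xyz": [-0.3255, -0.0495, -0.165], "turn": [0, 0, 0.138], "gripper": 45}, {"xyz": [-0.3255, -0.0495, -0.165], "turn": [0, 0, 0.138], "gripper": 45}, {"xyz": [-0.3255, -0.0495, -0.165], "turn": [0, 0, 0.138], "gripper": 45}, {"xyz": [-0.3255, -0.0495, -0.165], "turn": [0, 0, 0.138], "gripper": 45}]}}

```text
t: 21.98
ee_pos: [0.4522, -0.3092, 0.1397]
orientation: [0.001, 0.976, 0.22, 0.001]
force: [0.0, 0.0, -4.6]
opening: 0.734
grasp_force: 57.1
```

```bash
python3 - <<'E'
from h import *
st=env.state(); C=cam('wrist',st); print(st['ee_pos'])
im=env.camera('wrist'); cv2.imwrite('pics/w8.png',im)
for b in blobs(mask(im,'blue'),150)[:3]: print(cv2.boundingRect(b),rect(b,.004,C))
go(.4525,-.309,.0132,25.4)
E
```

```text
[ 0.45220276 -0.30916375  0.13974724]
(188, 152, 151, 206) [ 360.8 -351.   258.3  149.8   25.3]
(221, 106, 85, 39) [ 500.  -284.8   77.6   34.7  -64.7]
xyz [-0.0004, 0.0, 0.1578] turn [0.0005, -0.0004, 0.0004] dist mm 126.3 q6 0.47
```

View pics/w8.png

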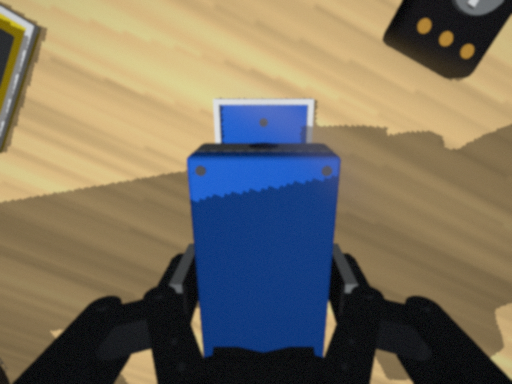

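Blue is held level, centred on its base; the far edge at (264,101) puts the base centre at about (453,-307). I lower it.

Call:
{"fn": "jog_arm", "kwargs": {"moves": [{"xyz": [0.0007, -0.0009, 0.06], "turn": [0, 0, 0], "gripper": 45}, {"xyz": [0.0007, -0.0009, 0.11], "turn": [0, 0, 0], "gripper": 45}, {"xyz": [0.0007, -0.0009, 0.14], "turn": [0, 0, 0], "gripper": 45}, {"xyz": [0.0007, -0.0009, 0.152], "turn": [0, 0, 0], "gripper": 45}, {"xyz": [0.0007, -0.0009, 0.156], "turn": [0, 0, 0], "gripper": 45}, {"xyz": [0.0007, -0.0009, 0.157], "turn": [0, 0, 0], "gripper": 45}, {"xyz": [0.0007, -0.0009, 0.157], "turn": [0, 0, 0], "gripper": 45}, {"xyz": [0.0007, -0.0009, 0.157], "turn": [0, 0, 0], "gripper": 45}]}}

```text
t: 23.02
ee_pos: [0.4523, -0.3082, 0.0137]
orientation: [0.0, 0.975, 0.22, 0.0]
force: [-0.4, 0.3, -3.2]
opening: 0.736
grasp_force: 56.9
```

Call:
{"fn": "jog_arm", "kwargs": {"moves": [{"xyz": [0, 0, 0.001], "turn": [0, 0, 0], "gripper": 45}, {"xyz": [0, 0, 0.0015], "turn": [0, 0, 0], "gripper": 45}, {"xyz": [0, 0, 0.0015], "turn": [0, 0, 0], "gripper": 45}]}}

```text
t: 23.4
ee_pos: [0.4521, -0.308, 0.0124]
orientation: [0.0, 0.975, 0.22, 0.0]
force: [-2.3, 1.1, 7.5]
opening: 0.732
grasp_force: 58.2
```

In contact at the expected height. I release, rise and check.

Call:
{"fn": "jog_arm", "kwargs": {"moves": [{"xyz": [0, 0, 0.0003], "turn": [0, 0, 0], "gripper": 67}, {"xyz": [0, 0, 0.0003], "turn": [0, 0, 0], "gripper": 75}, {"xyz": [0, 0, 0.0], "turn": [0, 0, 0], "gripper": 84}, {"xyz": [0, 0, -0.02], "turn": [0, 0, 0], "gripper": 84}, {"xyz": [0, 0, -0.08], "turn": [0, 0, 0], "gripper": 85}, {"xyz": [0, 0, -0.15], "turn": [0, 0, 0], "gripper": 85}, {"xyz": [0, 0, -0.22], "turn": [0, 0, 0], "gripper": 85}, {"xyz": [-0.1, 0.1, -0.26], "turn": [0, 0, 0], "gripper": 85}, {"xyz": [-0.1, 0.15, -0.26], "turn": [0, 0, 0], "gripper": 85}, {"xyz": [-0.1, 0.15, -0.26], "turn": [0, 0, 0], "gripper": 85}]}}

```text
t: 24.65
ee_pos: [0.431, -0.4539, 0.2223]
orientation: [0.002, 0.976, 0.219, 0.001]
force: [0.2, 1.1, -0.5]
opening: 0.994
grasp_force: 0.0
```

```bash
python3 - <<'E'
from h import *
cv2.imwrite('pics/s9.png',cv2.resize(env.camera('scene')[120:320,100:400],None,fx=2.6,fy=2.6))
im=env.camera('side');cv2.imwrite('pics/d9.png',cv2.resize(im[120:384,140:400],None,fx=2.2,fy=2.2))
E
```

```text
(no output)
```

View pics/s9.png

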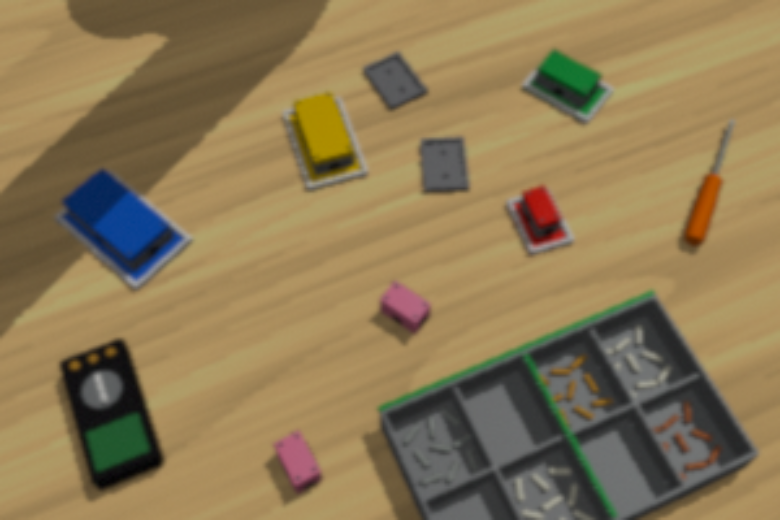

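View pics/d9.png

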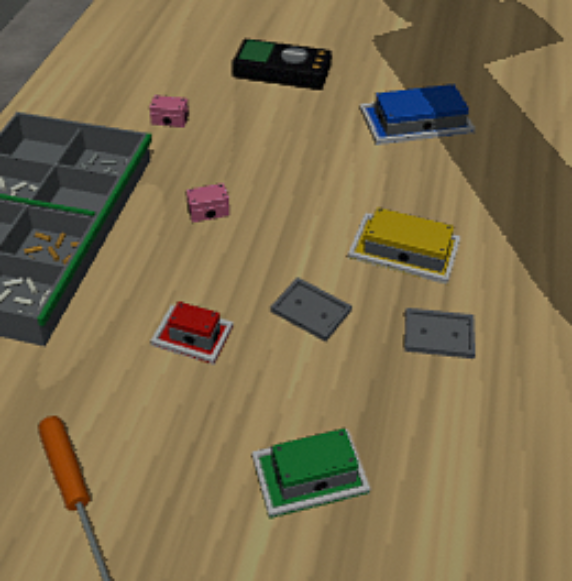

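All four boxes lie flat inside their own bases in both views: scene crop blue (122,225), yellow (325,138), green (568,83) and red (540,215). The multimeter and screwdriver are where they started.

```bash
python3 -c "
from cell import env
print(env.job_done())"
```

```text
the job is handed in; nothing more can be done
None
```

I took the stack apart from the top down and set all four boxes flat in the bases matching their lids, with the multimeter and screwdriver untouched; the job was handed in at about 25 s of the 128 s allowed, and no verdict came back.

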